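# Slant a rolling pin out of a drawer that opens only part way

### The arm

A 6-joint arm with a two-finger parallel gripper is mounted at the origin on the work surface. World frame = base frame: x ahead of the robot, y to its left, z up, the work surface at z = 0. Lengths are in m, angles in rad, forces in N, time in s.
With the tool pointing down it reaches from about 0.35 to 0.775 m from the base axis. Payload 5.5 kg.
Tool frame: the origin (TCP) lies between the finger pads; the fingertips stand 19 mm ahead of it and the grasp point (between the pads) is the TCP; z points along the fingers, y is the line along which they close (so a half turn about z gives the same grasp; the last joint's range is limited). The gripper opens to 85 mm and grips with 20 to 120 N. Pads are 22 mm wide; open, the fingers measure 114 mm over their backs; the gripper's body (76 mm by 85 mm) begins 54 mm behind the grasp point. The pads swing forward as they close: fully open they stand 13 mm farther back than shut.
Start: joints at [1.046, 0.313, 0.046, 1.304, 0, 1.431], TCP at [0.216, 0.533, 0.25] pointing down, gripper open.
Joint ranges: [-2.76, 2.76], [-0.86, 1.69], [-1.03, 1.26], [-2.2, 2.34], [-1.47, 1.5], [-3.14, 3.14]. Speed limits (rad/s): [2.57, 2.57, 3.14, 3.14, 3.14, 3.14].

### API

Orientations are given as a unit quaternion [w, x, y, z].
In Python, from workcell import env gives the robot as it stands.
- The arm moves only by the tool carry_out, never from a script. Its argument "increments" is a list that holds one entry, the list of rows, each a list of 6 numbers: the shift along the tool's x, y, z each as a share of 50 cm, from -1 to 1, then the turn, a rotation vector about the tool's x, y, z each as a share of 2 pi rad, from -1 to 1. In form: [[[x, y, z, ax, ay, az], ...]]. A call has 1 to 5 rows; each row is the pose to reach, as a shift and turn from the pose commanded when the call began, along the tool's axes at that moment, turning the shorter way round; what a row does not reach only later rows make up. A row lasts 1/8 s, in which the tool goes at most 62.5 mm and 10.7 degrees, less where a joint would pass 70% of its speed; a pose out of reach is approached as far as the arm can. A call with a number of a shift or a turn outside -1 to 1 is refused whole. A call with a gripper value outside its range is refused whole. "jaw" is the closure, from 0 (fully open) to 1 (shut), set as the call begins (left out, the last holds). The fingers move at their own pace and stop on an object; "squeeze" is the grip in N (left out, the last holds). Time passes only in rows, so rows that repeat a pose let the fingers close. It gives the time, the measured TCP pose, the force, the opening and the grip force at its end, in the units of the state.
- env.get_state(): the state, without advancing time (a new reading comes with each control period).
- env.read_camera(name): name is "side" or "top"; returns a dict with "frame" (480x640x3 uint8, blue, green, red), "z_map" (480x640 float32, m along the optical axis (not along the pixel's ray), 0 where there is no reading), "intrinsics" (3x3 intrinsics, pixels), "R" (3x3) and "t" (3): a world point X has camera coordinates R X + t. Camera axes: x right, y down, z forward; pixel columns grow to the right and rows downward; lengths in m; the calibration is good to about 2 mm. A picture is of the moment at which its call begins.
- env.hand_in(): hands the job in; it is judged then, once.
Trained networks look in the newest picture that a camera, given by its name, has taken for a name from the list of things; names that differ only in an ending like _2 or _b are one class to them, and where a whole thing is asked for, a point or a joint stands for the part that bears it (a point fixed in the world has none). Each returns a list of dicts, best first, with "score" (0 to 1); they miss things now and then, are a little off and sometimes report something else, mostly with a low value. They report only what shows in the picture. A call takes as long as a camera call.
- env.find_in(camera, name): "position" ([x, y, z] in m, in world coordinates, good to about 4 mm: the middle of the surface that is visible of it).
The state is a dict: "clock": time; "joint_pos": joint angles; "qvel": joint speeds; "tau": joint torques, N m; "tcp_pos": TCP position; "orientation": TCP orientation; "wrist_force": force on the tool from outside, world axes, zero at the start; "ft_torque": the same for the moment, N m; "finger_gap": finger opening in m; "grip_force": force on a finger pad.
Only numpy, scipy, OpenCV 4.12 (cv2) and the standard library are available. Lean on these libraries where they do the work, as an engineer would, in place of code of your own. Each camera call takes 0.05 s, during which the arm holds its last target. There are 200 camera calls.

### The job

Pull the drawer of the low wooden counter-top unit fully open to its stop; it opens only part way, so the opening is shorter than the rolling pin lying inside. Then tilt the pin front end up, draw it out slantwise through the opening and finish still holding it in the gripper, still, with the whole pin in the air at least 5 cm above the top of the unit and touching nothing else. Leave the drawer open, and do not disturb the mug, the jar and the bowl.

Things in the scene. Friction and masses are not known exactly. Their poses are not given: they have to be found in the camera images.
- unit: Fixed low light-wood drawer unit, 370 deep (x), 300 wide (y), 102 high. Origin: counter level, centre of its open front, whose plane is its x = 0; +x runs back into the unit, roughly to the robot's left (world +y, as its yaw tells), z up. Top board 10 thick: upper face at z 102, underside (the lip the pin passes under) at z 92.
- drawer (a joint): Slide of the unit's one drawer, m: 0 shut, 0.20 fully open at its stop, along the unit's -x (to the robot's right). Starts 0.06 to 0.08 ajar. Friction about 2.5 N; stays where left. Front panel 14 thick, z 8 to 85, its back face at unit x = -joint. Inner floor at z 30, inner length 335, inner width 257, side and back walls up to z 75.
- drawer_handle (a point): Middle of the drawer's dark steel bar handle: a round bar 10 thick and 110 long along the unit's y, at z 62, its axis 40 in front of the drawer's front face (35 free behind it). It can be pinched from above across the bar.
- rolling_pin: Loose pin, 300 long, 0.18-0.29 kg, on the drawer floor along the unit's x (within 5 degrees), rear part under the top board. Dark wood barrel 36 in diameter, 210 long; a red handle 18 in diameter, 45 long at each end. Origin: centre of its front end face, on its axis, 18 above the drawer floor; x axis along the pin to the rear. The open drawer leaves 200 clear before the lip.
- pin_front (a point): Centre of the pin's front end face (the end next to the drawer's front panel), the same point as the pin's origin.
- pin_rear (a point): Centre of the pin's rear end face, on the axis, 300 from the front end.
- mug: Bystander: blue mug, 80 across, 90 high, on the counter before the drawer, beyond its reach. Origin at the centre of its underside.
- spice_jar: Bystander: amber jar, 52 across, 100 high, on the counter before the drawer, beyond its reach. Origin at the centre of its underside.
- sugar_bowl: Bystander: white bowl, 90 across, 50 high, on top of the unit towards its back. Origin at the centre of its underside.

How it is judged:
By the outcome, as a careful person would: the job done as asked, in the order asked, and still so for the second after the job is handed in, while the arm keeps its last pose, push and grip.
It also fails if it takes over 51 s, if anything falls off the work surface, if the arm or the gripper's body presses on something with over 40 N, if the wrist force passes 120 N, or if a joint passes its speed limit or range.

## Working session

There is one attempt and no reset: what is moved stays moved. The work goes in short steps, Python scripts to look and compute and a tool call to move; the robot and the scene stay as the last step left them, time stands still between calls to the robot, and variables do not carry over. Pictures are saved under pics/ and viewed, at most 10 in all, crops included, and the job is handed in when it is done.

Besides the shell and the picture viewer there is one more tool, called after "Emit:" by a JSON object that holds its "fn" and its "kwargs". carry_out: Moves the arm, as the interface text tells. Its arguments: {"type":"object","properties":{"increments":{"type":"array","items":{"type":"array","items":{"type":"array","items":{"type":"number","minimum":-1,"maximum":1}}}},"jaw":{"type":"number"},"squeeze":{"type":"number"}},"required":["increments"]}

```bash
mkdir -p pics; ls; python3 - <<'E'
from workcell import env
import cv2,numpy as np
s=env.get_state(); print({k:np.round(v,3).tolist() for k,v in s.items()})
for c in("top","side"):
    r=env.read_camera(c); cv2.imwrite(f"pics/{c}0.png",r["frame"])
    print(c,np.round(r["R"],3).tolist(),np.round(r["t"],3),r["intrinsics"].tolist())
    for n in("unit","drawer","drawer_handle","rolling_pin","pin_front","pin_rear","mug","spice_jar","sugar_bowl"):
        print(n,[(np.round(d["position"],3).tolist(),round(d["score"],2)) for d in env.find_in(c,n)[:2]])
E
```

```text
pics
{'clock': 0.0, 'joint_pos': [1.046, 0.314, 0.045, 1.304, 0.0, 1.431], 'qvel': [0.0, -0.001, -0.002, -0.001, 0.001, -0.001], 'tau': [-0.002, -48.063, 29.853, 0.019, -0.0, 0.0], 'tcp_pos': [0.216, 0.533, 0.249], 'orientation': [-0.0, 0.191, 0.982, -0.001], 'wrist_force': [0.445, 0.252, -0.207], 'ft_torque': [0.004, -0.031, 0.029], 'grip_force': 0.0, 'finger_gap': 0.086}
top [[0.013, -1.0, 0.019], [-0.994, -0.015, -0.108], [0.108, -0.018, -0.994]] [-0.071  0.561  1.15 ] [[458.8982966535184, 0.0, 325.20727339949724], [0.0, 458.8982966535184, 236.5429538628716], [0.0, 0.0, 1.0]]
unit [([0.571, 0.183, 0.1], 0.84)]
drawer [([0.619, 0.0, 0.03], 0.9)]
drawer_handle [([0.614, 0.005, 0.03], 0.61)]
rolling_pin [([0.569, 0.188, 0.106], 0.59), ([0.596, 0.033, 0.06], 0.52)]
pin_front [([0.598, 0.034, 0.057], 0.43), ([0.569, 0.292, 0.122], 0.38)]
pin_rear [([0.597, 0.033, 0.057], 0.49)]
mug [([0.655, -0.44, 0.044], 0.55)]
spice_jar [([0.498, -0.413, 0.099], 0.64), ([0.614, 0.008, 0.031], 0.25)]
sugar_bowl [([0.57, 0.293, 0.122], 0.66), ([0.599, 0.033, 0.055], 0.66)]
side [[0.877, -0.48, -0.001], [-0.351, -0.64, -0.683], [0.327, 0.6, -0.73]] [-0.503  0.24   0.879] [[513.9230468589849, 0.0, 327.2189091891602], [0.0, 513.9230468589849, 243.07074365910756], [0.0, 0.0, 1.0]]
unit [([0.549, 0.116, 0.1], 0.9)]
drawer [([0.6, -0.008, 0.038], 0.92)]
drawer_handle [([0.598, -0.013, 0.034], 0.85)]
rolling_pin [([0.597, 0.043, 0.052], 0.68)]
pin_front [([0.595, 0.05, 0.058], 0.66)]
pin_rear [([0.593, 0.045, 0.058], 0.95), ([0.663, -0.432, 0.05], 0.75)]
mug [([0.663, -0.436, 0.052], 0.65)]
spice_jar [([0.487, -0.432, 0.092], 0.66)]
sugar_bowl [([0.566, 0.298, 0.136], 0.56)]
```

View pics/top0.png

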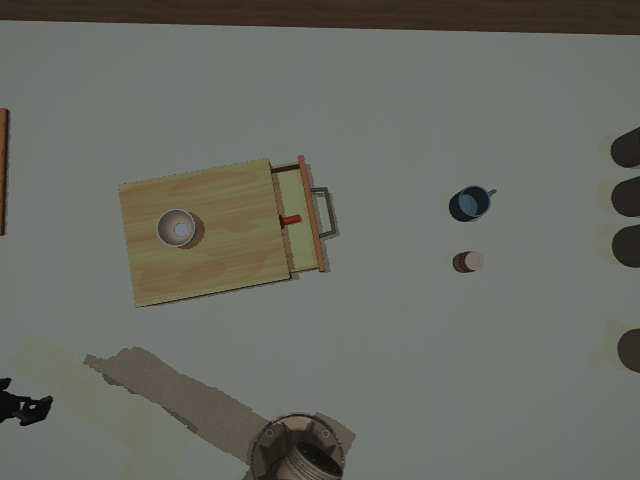

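View pics/side0.png

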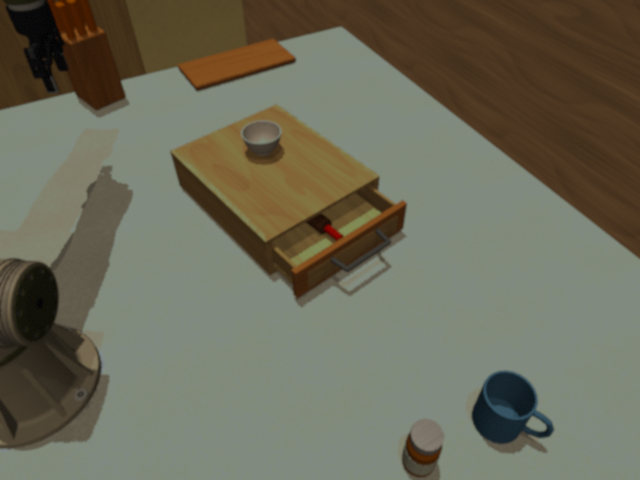

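The top view shows the unit with its top-face corners at about (119,184), (268,160), (290,278) and (136,306). The handle bar runs from (326,190) to (334,235) and the red pin handle from (283,220) to (299,217). The side view agrees: the mug and jar stand well in front and the bowl sits on the top.

```bash
cat > h.py <<'E'
from workcell import env
import cv2,numpy as np
from scipy.spatial.transform import Rotation as Ro
def cloud(c):
    r=env.read_camera(c); K=r["intrinsics"]; z=r["z_map"]
    v,u=np.mgrid[:480,:640]
    P=np.stack([(u-K[0,2])/K[0,0]*z,(v-K[1,2])/K[1,1]*z,z],-1)
    W=(P-r["t"])@r["R"]; W[z==0]=np.nan
    return r,W
def pix(r,u,v,h):
    K=r["intrinsics"]; d=r["R"].T@np.array([(u-K[0,2])/K[0,0],(v-K[1,2])/K[1,1],1]); o=-r["R"].T@r["t"]
    return o+d*(h-o[2])/d[2]
def proj(r,X):
    p=r["R"]@X+r["t"]; p=r["intrinsics"]@p; return p[:2]/p[2]
def pose():
    s=env.get_state(); q=s["orientation"]; return np.array(s["tcp_pos"]),Ro.from_quat([q[1],q[2],q[3],q[0]])
def inc(dp=None,p=None,R=None,p0=None,R0=None):
    """row reaching world p,R from commanded p0,R0"""
    d=R0.inv().apply(np.array(p)-p0)/0.5
    return np.round(np.r_[d,(R0.inv()*R).as_rotvec()/(2*np.pi)],4).tolist()
E
python3 - <<'E'
from h import *
for c in("top","side"):
    r,W=cloud(c)
    m=(abs(W[...,2]-.102)<.008)&(abs(W[...,0]-.57)<.25)&(abs(W[...,1]-.2)<.28)
    n,l,st,_=cv2.connectedComponentsWithStats(m.astype(np.uint8)); k=1+st[1:,4].argmax()
    pts=W[l==k]; print(c,"z",np.median(pts[:,2]),cv2.minAreaRect(pts[:,:2].astype(np.float32)),np.round(cv2.boxPoints(cv2.minAreaRect(pts[:,:2].astype(np.float32))),3).tolist())
    if c=="top":
        for uv in((119,184),(268,160),(290,278),(136,306)): print(np.round(pix(r,*uv,.102),3))
        for uv in((326,190),(334,235)): print("bar",np.round(pix(r,*uv,.062),3))
        for uv in((283,220),(299,217)): print("pin",np.round(pix(r,*uv,.055),3))
    f=r["frame"].astype(int); m=(f[...,2]>90)&(f[...,1]<45)&(f[...,0]<45)&(abs(W[...,0]-.6)<.1)&(abs(W[...,1])<.15)
    q=W[m]; print("red",m.sum(),np.round(np.nanmin(q,0),3),np.round(np.nanmax(q,0),3),np.round(np.nanmean(q,0),3))
E
```

```text
top z 0.1018793011524863 ((0.5645708441734314, 0.23254038393497467), (0.30126357078552246, 0.3709658682346344), 11.620158195495605) [[0.3799999952316284, 0.3840000033378601], [0.45399999618530273, 0.020999999716877937], [0.7490000128746033, 0.08100000023841858], [0.675000011920929, 0.4449999928474426]]
[0.675 0.44  0.102]
[0.741 0.081 0.102]
[0.454 0.021 0.102]
[0.383 0.382 0.102]
bar [ 0.678 -0.063  0.062]
bar [ 0.563 -0.085  0.062]
pin [0.6   0.044 0.055]
pin [0.608 0.004 0.055]
red 73 [0.595 0.004 0.051] [0.611 0.044 0.061] [0.603 0.022 0.056]
side z 0.10125344181467633 ((0.5628735423088074, 0.23270893096923828), (0.3039451837539673, 0.37647318840026855), 11.26282787322998) [[0.37700000405311584, 0.3880000114440918], [0.45100000500679016, 0.017999999225139618], [0.7490000128746033, 0.07800000160932541], [0.675000011920929, 0.44699999690055847]]
red 115 [0.59  0.003 0.049] [0.61  0.048 0.059] [0.6   0.024 0.055]
```

```bash
cat >> h.py <<'E'
U0=np.array([.6012,.0512,0]); YAW=np.radians(101.5)
UR=Ro.from_euler("z",YAW)
def w(pu): return U0+UR.apply(pu)
def un(p): return UR.inv().apply(np.array(p)-U0)
def tool(kind,tilt=0):
    # handle: tool y = unit x ; pin: tool y = -unit y ; z down; tilt raises pin front (-x)
    z=np.array([0,0,-1.]); y=np.array([1.,0,0]) if kind=="handle" else np.array([0,-1.,0])
    M=np.stack([np.cross(y,z),y,z],1)
    return UR*Ro.from_euler("y",tilt,degrees=True)*Ro.from_matrix(M)
def go(pw,R,frac=1):
    p0,R0=pose(); d=np.array(pw)-p0; s=np.linalg.norm(d); rv=(R0.inv()*R).magnitude()
    print("dist",round(s,4),"deg",round(np.degrees(rv),1),"row",inc(p=p0+frac*d,R=R0*Ro.from_rotvec(frac*(R0.inv()*R).as_rotvec()),p0=p0,R0=R0))
E
python3 - <<'E'
from h import *
s=w([-.126,0,.2]);print(s, pose()[1].as_matrix().round(2).tolist(), un([.6,.044,.055]),un([.608,.004,.055]),un([.6205,-.074,.06]))
go(s,tool("handle"),.42)
E
```

```text
[ 0.62632036 -0.07227051  0.2       ] [[-0.93, 0.38, 0.0], [0.38, 0.93, 0.0], [-0.0, 0.0, -1.0]] [-0.00681622  0.00261136  0.055     ] [-0.04760815  0.00274668  0.055     ] [-0.12653437  0.00604832  0.06      ]
dist 0.733 deg 33.5 row [-0.5104, -0.3418, 0.0423, 0.0, 0.0, -0.0391]
```

Emit:
{"fn": "carry_out", "kwargs": {"increments": [[[-0.51, -0.34, 0.04, 0, 0, -0.039], [-0.51, -0.34, 0.04, 0, 0, -0.039], [-0.51, -0.34, 0.04, 0, 0, -0.039], [-0.51, -0.34, 0.04, 0, 0, -0.039], [-0.51, -0.34, 0.04, 0, 0, -0.039]]], "jaw": 0.62, "squeeze": 50}}

```text
clock: 1.72
tcp_pos: [0.3893, 0.278, 0.2305]
orientation: [0.0, 0.07, 0.998, 0.0]
wrist_force: [0.9, 0.3, -0.7]
finger_gap: 0.0322
grip_force: 0.0
```

```bash
python3 - <<'E'
from h import *
go(w([-.126,0,.2]),tool("handle"),.72); print(env.get_state()["finger_gap"],pose()[0])
E
```

```text
dist 0.424 deg 19.5 row [-0.4081, -0.4521, 0.0439, 0.0001, 0.0001, -0.039]
0.032153528112393 [0.3893313  0.27803093 0.23047452]
```

Emit:
{"fn": "carry_out", "kwargs": {"increments": [[[-0.41, -0.45, 0.044, 0, 0, -0.039], [-0.41, -0.45, 0.044, 0, 0, -0.039], [-0.41, -0.45, 0.044, 0, 0, -0.039], [-0.41, -0.45, 0.044, 0, 0, -0.039], [-0.41, -0.45, 0.044, 0, 0, -0.039]]]}}

```text
clock: 2.35
tcp_pos: [0.5606, 0.0272, 0.2085]
orientation: [0.0, -0.053, 0.999, 0.0]
wrist_force: [0.3, 0.1, 0.3]
finger_gap: 0.0322
grip_force: 0.0
```

```bash
python3 - <<'E'
from h import *
go(w([-.126,0,.13]),tool("handle")); print(pose()[0])
E
```

```text
dist 0.1427 deg 5.5 row [-0.1097, -0.2116, 0.157, 0.0, 0.0001, -0.0152]
[0.56059367 0.02718645 0.20846488]
```

Emit:
{"fn": "carry_out", "kwargs": {"increments": [[[-0.11, -0.212, 0.15, 0, 0, -0.0152], [-0.11, -0.212, 0.15, 0, 0, -0.0152], [-0.11, -0.212, 0.15, 0, 0, -0.0152], [-0.11, -0.212, 0.15, 0, 0, -0.0152]]]}}

```text
clock: 2.85
tcp_pos: [0.6249, -0.071, 0.1323]
orientation: [-0.001, -0.1, 0.995, 0.001]
wrist_force: [0.9, -0.5, -0.5]
finger_gap: 0.0322
grip_force: 0.0
```

```bash
python3 - <<'E'
from h import *
r,W=cloud("side"); cv2.imwrite("pics/s1.png",r["frame"][150:350,220:480].repeat(2,0).repeat(2,1))
r,W=cloud("top"); cv2.imwrite("pics/t1.png",r["frame"][140:300,230:390].repeat(3,0).repeat(3,1))
go(w([-.126,0,.064]),tool("handle")); print(pose()[0])
E
```

```text
dist 0.0703 deg 0.1 row [-0.0012, -0.0059, 0.1404, 0.0001, 0.0001, 0.0002]
[ 0.62513891 -0.06953313  0.13422271]
```

View pics/s1.png

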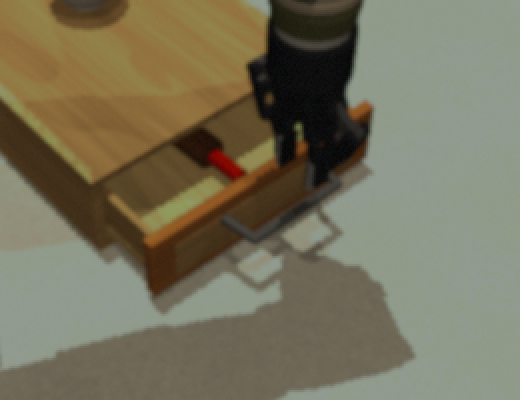

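The crop shows the gripper above the bar, its two fingertips at about (287,155) and (318,180) with the bar running between (240,230) and (335,185). Lowering 70 mm puts the fingers either side of the bar.

Emit:
{"fn": "carry_out", "kwargs": {"increments": [[[-0.001, -0.006, 0.07, 0, 0, 0], [-0.001, -0.006, 0.11, 0, 0, 0], [-0.001, -0.006, 0.14, 0, 0, 0], [-0.001, -0.006, 0.14, 0, 0, 0]]]}}

```text
clock: 3.45
tcp_pos: [0.6259, -0.0722, 0.0633]
orientation: [-0.0, -0.101, 0.995, 0.0]
wrist_force: [-0.8, -0.5, 0.0]
finger_gap: 0.0322
grip_force: 0.0
```

Emit:
{"fn": "carry_out", "kwargs": {"increments": [[[0, 0, 0, 0, 0, 0], [0, 0, 0, 0, 0, 0], [0, 0, 0, 0, 0, 0]]], "jaw": 1, "squeeze": 50}}

```text
clock: 3.82
tcp_pos: [0.6272, -0.0732, 0.0648]
orientation: [0.001, -0.1, 0.995, 0.0]
wrist_force: [0.0, 2.1, 6.8]
finger_gap: 0.0084
grip_force: 49.0
```

```bash
python3 - <<'E'
from h import *
s=env.get_state(); print(s["finger_gap"],s["grip_force"],s["wrist_force"],un(pose()[0]))
go(w([-.254,un(pose()[0])[1],pose()[0][2]]),tool("handle"))
E
```

```text
0.008415495317138675 48.979246616363525 [0.0411758  2.12825314 6.77848024] [-0.12705169 -0.00070498  0.06478108]
dist 0.1269 deg 0.1 row [0.0001, -0.2539, 0.0, -0.0, 0.0003, 0.0001]
```

Emit:
{"fn": "carry_out", "kwargs": {"increments": [[[0, -0.015, 0, 0, 0, 0], [0, -0.04, 0, 0, 0, 0], [0, -0.07, 0, 0, 0, 0], [0, -0.1, 0, 0, 0, 0], [0, -0.13, 0, 0, 0, 0]]]}}

```text
clock: 4.45
tcp_pos: [0.6403, -0.1373, 0.0648]
orientation: [0.001, -0.1, 0.995, 0.0]
wrist_force: [0.2, 3.3, 6.2]
finger_gap: 0.0081
grip_force: 49.1
```

Emit:
{"fn": "carry_out", "kwargs": {"increments": [[[0, -0.03, 0, 0, 0, 0], [0, -0.06, 0, 0, 0, 0], [0, -0.09, 0, 0, 0, 0], [0, -0.115, 0, 0, 0, 0], [0, -0.125, 0, 0, 0, 0]]]}}

```text
clock: 5.08
tcp_pos: [0.6524, -0.1961, 0.0648]
orientation: [0.001, -0.101, 0.995, 0.003]
wrist_force: [-2.6, 17.8, 12.4]
finger_gap: 0.008
grip_force: 50.5
```

Emit:
{"fn": "carry_out", "kwargs": {"increments": [[[0, -0.006, 0, 0, 0, 0], [0, -0.012, 0, 0, 0, 0], [0, -0.012, 0, 0, 0, 0]]]}}

```text
clock: 5.45
tcp_pos: [0.6524, -0.1962, 0.0648]
orientation: [0.0, -0.103, 0.995, 0.007]
wrist_force: [-3.4, 23.9, 14.5]
finger_gap: 0.0081
grip_force: 50.7
```

```bash
python3 - <<'E'
from h import *
s=env.get_state(); print(s["finger_gap"],s["grip_force"],s["wrist_force"],un(pose()[0]))
E
```

```text
0.008066266100910859 50.685641169548035 [-3.37052789 23.89467241 14.47336969] [-0.25265438 -0.00087855  0.06476431]
```

Emit:
{"fn": "carry_out", "kwargs": {"increments": [[[0, 0.012, 0, 0, 0, 0], [0, 0.012, 0, 0, 0, 0], [0, 0.012, 0, 0, 0, 0], [0, 0.012, 0, 0, 0, 0]]], "jaw": 0.62}}

```text
clock: 5.95
tcp_pos: [0.6519, -0.1992, 0.0632]
orientation: [0.0, -0.1, 0.995, -0.0]
wrist_force: [0.1, 0.1, 0.0]
finger_gap: 0.0322
grip_force: 0.0
```

```bash
python3 - <<'E'
from h import *
s=env.get_state(); print(s["finger_gap"],s["wrist_force"],un(pose()[0]))
go(w([-.2535,0,.064]),tool("handle"))
E
```

```text
0.03222763414495442 [0.06736569 0.12031383 0.00611511] [-0.25544563  0.00025662  0.06319126]
dist 0.0021 deg 0.1 row [-0.0005, 0.0039, -0.0016, -0.0, 0.0, -0.0002]
```

Emit:
{"fn": "carry_out", "kwargs": {"increments": [[[0, 0.004, -0.1, 0, 0, 0], [0, 0.004, -0.2, 0, 0, 0], [0.1, 0.004, -0.3, 0, 0, 0.03], [0.2, 0.004, -0.32, 0, 0, 0.06], [0.2, 0.004, -0.32, 0, 0, 0.09]]]}}

```text
clock: 6.58
tcp_pos: [0.5508, -0.2175, 0.2257]
orientation: [0.001, 0.184, 0.983, -0.001]
wrist_force: [0.7, 0.4, -0.6]
finger_gap: 0.0323
grip_force: 0.0
```

```bash
python3 - <<'E'
from h import *
print(un(pose()[0]))
go(w([-.08,.13,.22]),tool("pin"))
for c in("top","side"):
    r,W=cloud(c); f=r["frame"]; cv2.imwrite(f"pics/{c}2.png",f[130:330,220:420].repeat(3,0).repeat(3,1))
    V=(W-U0)@UR.as_matrix()
    b,g,rr=[f[...,i].astype(int) for i in range(3)]
    box=(V[...,0]>-.2)&(V[...,0]<.02)&(abs(V[...,1])<.11)
    m=box&(rr>80)&(g<45)&(b<45); q=V[m]; print(c,"red",m.sum(),np.nanpercentile(q,[2,50,98],axis=0).round(4).tolist())
    m=box&(V[...,2]>.045)&(V[...,2]<.075); q=V[m]; 
    for x in np.arange(-.19,0,.02):
        k=q[abs(q[:,0]-x)<.01]; 
        if len(k)>3: print(round(x,2),len(k),np.percentile(k[:,1],[5,50,95]).round(4),np.percentile(k[:,2],95).round(4))
E
```

```text
[-0.25322937  0.10293922  0.22569541]
dist 0.1754 deg 57.2 row [0.233, 0.2621, 0.0108, 0.0, 0.0003, 0.159]
top red 84 [[-0.1738, -0.0037, 0.0505], [-0.1554, 0.0032, 0.0557], [-0.1345, 0.0096, 0.0602]]
-0.19 36 [-0.0957 -0.0312  0.0799] 0.0736
-0.17 46 [-0.0042  0.0044  0.0108] 0.0588
-0.15 55 [-0.0033  0.0046  0.0118] 0.0596
-0.13 88 [-0.0089  0.0069  0.0206] 0.0674
-0.11 112 [-0.0095  0.0073  0.0215] 0.0672
-0.09 109 [-0.0087  0.0081  0.0224] 0.068
-0.07 111 [-0.0081  0.009   0.0233] 0.0679
-0.05 112 [-0.007   0.0101  0.024 ] 0.068
-0.03 113 [-0.0065  0.0111  0.0249] 0.0679
-0.01 112 [-0.0056  0.0114  0.0257] 0.068
side red 149 [[-0.1641, 0.0007, 0.0484], [-0.1437, 0.0091, 0.0552], [-0.018, 0.0144, 0.0664]]
-0.17 21 [0.0062 0.0114 0.014 ] 0.0563
-0.15 79 [0.001  0.0095 0.0135] 0.0574
-0.13 173 [-0.0068  0.011   0.0228] 0.0658
-0.11 157 [-0.0031  0.0153  0.0242] 0.0662
-0.09 155 [-0.0026  0.0153  0.0244] 0.0666
-0.07 146 [-0.0006  0.0166  0.025 ] 0.0659
-0.05 147 [-0.0011  0.0172  0.026 ] 0.0664
-0.03 143 [0.0006 0.0187 0.027 ] 0.0666
-0.01 136 [0.001  0.0189 0.0281] 0.0662
```

```bash
cat >> h.py <<'E'
def pint(tilt=0,pyaw=2.3): # tool over the pin, turned pyaw about z in unit frame
    return UR*Ro.from_euler("z",pyaw,degrees=True)*UR.inv()*tool("pin",tilt)
E
python3 - <<'E'
from h import *
go(w([-.075,.009,.16]),pint())
E
```

```text
dist 0.2107 deg 55.4 row [0.036, 0.3997, 0.1284, 0.0001, 0.0003, 0.1538]
```

View pics/top2.png

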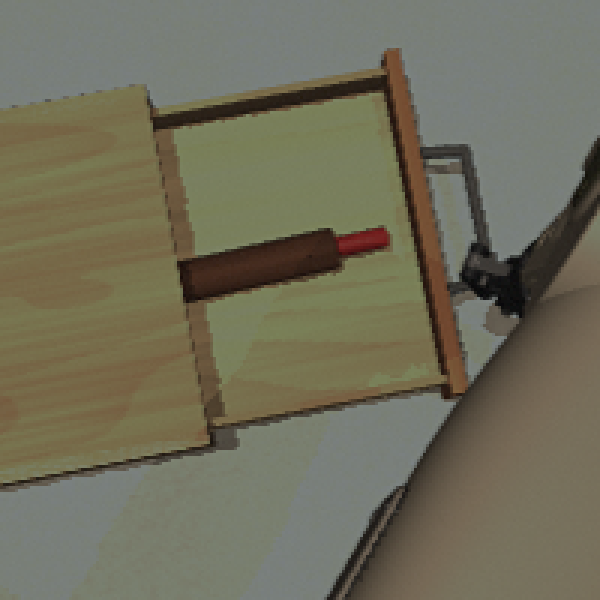

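The drawer is fully open and the pin lies in it, with the barrel from about (182,280) to (338,248) in the crop and its red front end at (388,238). That agrees with the measured axis.

Emit:
{"fn": "carry_out", "kwargs": {"increments": [[[0.036, 0.08, 0.01, 0, 0, 0.029], [0.036, 0.16, 0.03, 0, 0, 0.058], [0.036, 0.24, 0.06, 0, 0, 0.087], [0.036, 0.32, 0.1, 0, 0, 0.116], [0.036, 0.4, 0.128, 0, 0, 0.145]]], "jaw": 0}}

```text
clock: 7.3
tcp_pos: [0.608, -0.0216, 0.1578]
orientation: [-0.0, 0.595, 0.804, -0.0]
wrist_force: [-0.1, -0.8, 0.3]
finger_gap: 0.085
grip_force: 0.0
```

```bash
python3 - <<'E'
from h import *
print(un(pose()[0]),env.get_state()["finger_gap"])
go(w([-.075,.009,.054]),pint())
E
```

```text
[-0.07271759  0.00780483  0.15781467] 0.08499318737297828
dist 0.1038 deg 3.2 row [-0.0044, -0.0026, 0.2076, -0.0002, -0.0001, 0.0088]
```

Emit:
{"fn": "carry_out", "kwargs": {"increments": [[[-0.004, -0.003, 0.06, 0, 0, 0.009], [-0.004, -0.003, 0.12, 0, 0, 0.009], [-0.004, -0.003, 0.17, 0, 0, 0.009], [-0.004, -0.003, 0.208, 0, 0, 0.009], [-0.004, -0.003, 0.208, 0, 0, 0.009]]]}}

```text
clock: 7.92
tcp_pos: [0.6054, -0.0249, 0.053]
orientation: [-0.002, 0.616, 0.788, -0.001]
wrist_force: [0.8, 0.1, -0.8]
finger_gap: 0.0855
grip_force: 0.0
```

```bash
python3 - <<'E'
from h import *
print(un(pose()[0]),env.get_state()["wrist_force"])
go(w([-.075,.009,.054]),pint())
E
```

```text
[-0.07540914  0.01100584  0.05299404] [ 0.79393371  0.09990424 -0.81307712]
dist 0.0023 deg 0.3 row [0.0006, 0.004, -0.002, -0.0006, -0.0003, 0.0006]
```

Emit:
{"fn": "carry_out", "kwargs": {"increments": [[[0, 0.002, -0.001, 0, 0, 0], [0, 0.002, -0.001, 0, 0, 0], [0, 0.002, -0.001, 0, 0, 0], [0, 0.002, -0.001, 0, 0, 0]]], "jaw": 1, "squeeze": 30}}

```text
clock: 8.43
tcp_pos: [0.6083, -0.0251, 0.057]
orientation: [0.001, 0.617, 0.787, 0.001]
wrist_force: [-0.4, 1.0, 4.8]
finger_gap: 0.0348
grip_force: 29.9
```

Emit:
{"fn": "carry_out", "kwargs": {"increments": [[[0, 0, 0, 0, 0, 0], [0, 0, 0, 0, 0, 0]]], "squeeze": 90}}

```text
clock: 8.68
tcp_pos: [0.6085, -0.0252, 0.0573]
orientation: [0.001, 0.617, 0.787, 0.001]
wrist_force: [-0.7, -0.8, 6.3]
finger_gap: 0.0332
grip_force: 89.0
```

```bash
python3 - <<'E'
from h import *
s=env.get_state();p,R=pose();print(un(p),s["wrist_force"],s["finger_gap"],s["grip_force"])
# pin in tool frame: grasp at d from rear along pin; path of TCP for tilts with rear bottom on floor
yaw=Ro.from_euler("z",2.3,degrees=True); ax=yaw.apply([1,0,0])
xf=-.1755; d=.3-(un(p)[0]-xf); off=un(p)[2]-.048
rear0=un(p)+d*ax; rear0[2]=.048
def tcp(t,rx=0,rz=0):
    c,s_=np.cos(np.radians(t)),np.sin(np.radians(t))
    rear=rear0.copy(); rear[2]=max(.048-(.255-.21)*0, 0) if t==0 else .030+.009*c+.002
    rear=rear+rx*ax+[0,0,rz]
    return rear-d*c*ax+[0,0,d*s_]+off*(s_*ax+np.array([0,0,c]))
print("rear",rear0,"d",d,"off",off)
for t in(3,6,9,12,13):
    q=tcp(t); rr=rear0.copy(); rear_z=.030+.009*np.cos(np.radians(t))+.002
    ztop=rear_z+rear0[0]*np.tan(np.radians(t))+.018/np.cos(np.radians(t))
    zpan=rear_z+(rear0[0]+.216)*np.tan(np.radians(t))-.018/np.cos(np.radians(t))
    print(t,q.round(4),"lip clr",round(.092-ztop,4),"panel clr",round(zpan-.085,4),inc(p=w(q),R=pint(t),p0=p,R0=pint()))
E
```

```text
[-0.07628186  0.00802691  0.05734823] [-0.69843877 -0.78040056  6.28874863] 0.03320991292273189 89.02466654777527
rear [0.12433825 0.01608464 0.048     ] d 0.2007818596124758 off 0.009348229893392616
3 [-0.0755  0.0081  0.0608] lip clr 0.0265 panel clr -0.0442 [0.0015, 0.0, -0.007, 0.0, -0.0083, 0.0]
6 [-0.0742  0.0081  0.0712] lip clr 0.0199 panel clr -0.0264 [0.0042, -0.0, -0.0278, 0.0, -0.0167, 0.0]
9 [-0.0724  0.0082  0.0815] lip clr 0.0132 panel clr -0.0084 [0.0079, -0.0, -0.0484, 0.0, -0.025, 0.0]
12 [-0.07    0.0083  0.0917] lip clr 0.0064 panel clr 0.0097 [0.0127, 0.0, -0.0687, 0.0, -0.0333, -0.0]
13 [-0.069   0.0083  0.095 ] lip clr 0.0041 panel clr 0.0159 [0.0145, -0.0, -0.0754, -0.0, -0.0361, 0.0]
```

Emit:
{"fn": "carry_out", "kwargs": {"increments": [[[0.0, 0, -0.015, 0, -0.008, 0], [0.0, 0, -0.034, 0, -0.0165, 0], [0.0, 0, -0.055, 0, -0.025, 0], [-0.004, 0, -0.076, 0, -0.033, 0], [-0.008, 0, -0.078, 0, -0.033, 0]]]}}

```text
clock: 9.3
tcp_pos: [0.6085, -0.0281, 0.0952]
orientation: [0.081, 0.613, 0.783, -0.063]
wrist_force: [-0.5, -0.3, -1.9]
finger_gap: 0.0335
grip_force: 89.5
```

```bash
python3 - <<'E'
from h import *
s=env.get_state();p,R=pose();print(un(p),np.round(s["wrist_force"],1),np.round(s["ft_torque"],2),s["finger_gap"],s["grip_force"])
print((UR.inv()*R).as_matrix().round(3).tolist(), "tilt",np.degrees(np.arctan2(*((UR.inv()*R).as_matrix()[[2,0],0]*[-1,1]))))
for c in("top","side"):
    r,W=cloud(c); f=r["frame"]; V=(W-U0)@UR.as_matrix()
    cv2.imwrite(f"pics/{c}3.png",f[130:330,220:420].repeat(3,0).repeat(3,1))
    b,g,rr=[f[...,i].astype(int) for i in range(3)]
    m=(V[...,0]>-.23)&(V[...,0]<-.1)&(abs(V[...,1])<.05)&(rr>80)&(g<45)&(b<45); q=V[m]
    if m.sum()>5: print(c,m.sum(),np.nanpercentile(q,[3,50,97],axis=0).round(4).tolist(),np.degrees(np.arctan(np.polyfit(q[:,0],q[:,2],1)[0])))
E
```

```text
[-0.0791461   0.00869824  0.09516616] [-0.5 -0.3 -1.9] [ 0.16  0.07 -0.02] 0.033512024039531255 89.5028007030487
[[0.978, 0.042, -0.205], [0.041, -0.999, -0.009], [-0.205, 0.0, -0.979]] tilt 11.864947318504617
top 78 [[-0.1767, -0.0026, 0.1031], [-0.1631, 0.0033, 0.1105], [-0.1399, 0.0114, 0.1152]] -12.773357514285207
side 132 [[-0.1789, 0.0029, 0.1028], [-0.1604, 0.0098, 0.108], [-0.1383, 0.0137, 0.1137]] -8.287037569142386
```

View pics/side3.png

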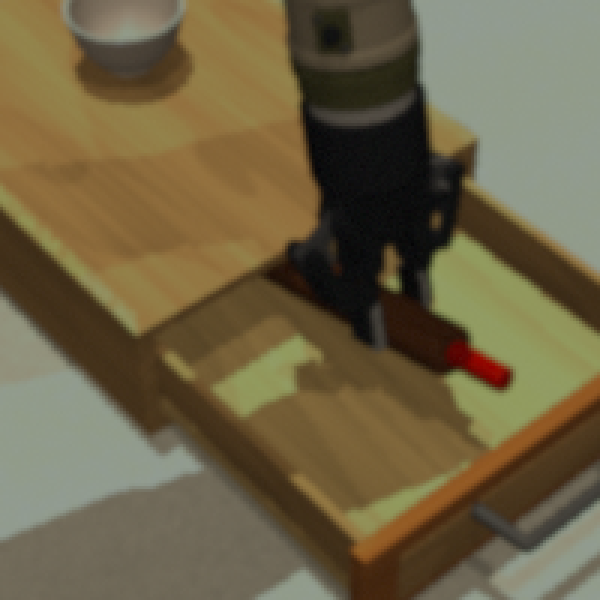

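The side crop shows the pin tilted in the grip, its red front end at (495,372) raised above the drawer floor and the barrel running under the lip near (275,270). The measurements agree: about 12° of tilt, and the wrist carries only the pin's weight.

Emit:
{"fn": "carry_out", "kwargs": {"increments": [[[-0.02, 0, 0.002, 0, 0, 0], [-0.05, 0, 0.003, 0, 0, 0], [-0.085, 0, 0.003, 0, 0, 0], [-0.12, 0, 0.003, 0, 0, 0], [-0.15, 0, 0.003, 0, 0, 0]]]}}

```text
clock: 10.02
tcp_pos: [0.6266, -0.1022, 0.1092]
orientation: [0.082, 0.614, 0.783, -0.064]
wrist_force: [-0.2, -0.2, -1.4]
finger_gap: 0.0334
grip_force: 89.5
```

```bash
python3 - <<'E'
from h import *
s=env.get_state();p,R=pose();print(un(p),np.round(s["wrist_force"],1),np.round(s["ft_torque"],2),s["finger_gap"],s["grip_force"])
M=(UR.inv()*R).as_matrix(); rear=un(p)+M@[.2,0,.009]; print("tilt",np.degrees(np.arcsin(-M[2,0])),"rear",rear)
E
```

```text
[-0.15535128  0.00572723  0.10919323] [-0.2 -0.2 -1.4] [0.14 0.09 0.04] 0.03344491190959576 89.51795697212219
tilt 11.888696010025402 rear [0.0383526  0.01340122 0.05918406]
```

Emit:
{"fn": "carry_out", "kwargs": {"increments": [[[-0.035, 0, 0, 0, 0, 0], [-0.07, 0, 0, 0, 0, 0], [-0.105, 0, 0, 0, 0, 0], [-0.135, 0, 0, 0, 0, 0], [-0.15, 0, 0, 0, 0, 0]]]}}

```text
clock: 10.65
tcp_pos: [0.6441, -0.1728, 0.1245]
orientation: [0.082, 0.614, 0.783, -0.064]
wrist_force: [-0.2, -0.1, -1.6]
finger_gap: 0.0333
grip_force: 89.5
```

```bash
python3 - <<'E'
from h import *
s=env.get_state();p,R=pose();print(un(p),np.round(s["wrist_force"],1),np.round(s["ft_torque"],2),s["finger_gap"],s["grip_force"])
M=(UR.inv()*R).as_matrix(); rear=un(p)+M@[.2,0,.009]; print("tilt",np.degrees(np.arcsin(-M[2,0])),"rear",rear)
go(p+[0,0,.17],R)
r,W=cloud("side"); cv2.imwrite("pics/side4.png",r["frame"][130:430,200:500].repeat(2,0).repeat(2,1))
E
```

```text
[-0.22807177  0.00266906  0.12454214] [-0.2 -0.1 -1.6] [0.18 0.02 0.01] 0.03325949689020402 89.52613949775696
tilt 11.88805838861119 rear [-0.03436987  0.01040676  0.07453513]
dist 0.17 deg 0.0 row [-0.07, 0.0002, -0.3327, 0.0, 0.0, 0.0]
```

View pics/side4.png

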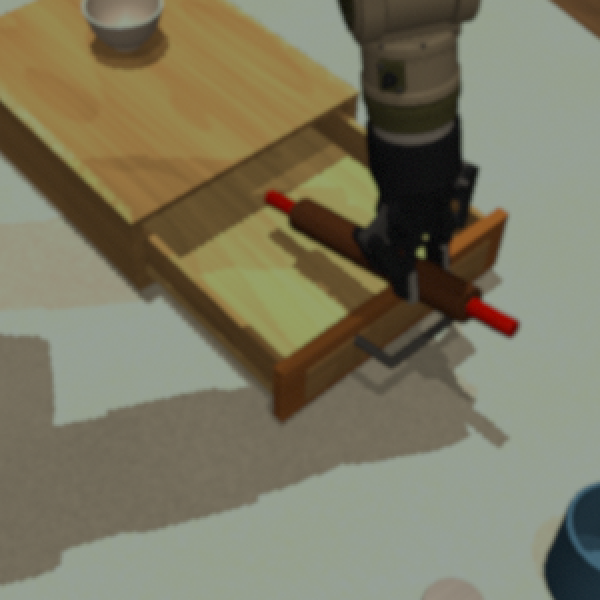

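The whole pin is clear of the lip: its rear red end is at (275,198) and its front end at (515,325). The bowl is unmoved and the mug is clear, so I can lift.

Emit:
{"fn": "carry_out", "kwargs": {"increments": [[[-0.014, 0, -0.066, 0, 0, 0], [-0.028, 0, -0.133, 0, 0, 0], [-0.042, 0, -0.2, 0, 0, 0], [-0.056, 0, -0.266, 0, 0, 0], [-0.068, 0, -0.32, 0, 0, 0]]]}}

```text
clock: 11.32
tcp_pos: [0.6438, -0.1715, 0.2893]
orientation: [0.082, 0.613, 0.783, -0.064]
wrist_force: [0.3, -0.9, -2.5]
finger_gap: 0.0332
grip_force: 89.8
```

Emit:
{"fn": "carry_out", "kwargs": {"increments": [[[0, 0, 0, 0, 0, 0], [0, 0, 0, 0, 0, 0], [0, 0, 0, 0, 0, 0], [0, 0, 0, 0, 0, 0]]]}}

```text
clock: 11.82
tcp_pos: [0.6433, -0.1718, 0.2863]
orientation: [0.08, 0.613, 0.783, -0.064]
wrist_force: [-0.4, -0.1, -2.5]
finger_gap: 0.033
grip_force: 89.8
```

```bash
python3 - <<'E'
from h import *
s=env.get_state();p,R=pose();print(un(p),np.round(s["wrist_force"],1),np.round(s["ft_torque"],2),s["finger_gap"],s["grip_force"],np.abs(s["qvel"]).max())
M=(UR.inv()*R).as_matrix(); print("tilt",np.degrees(np.arcsin(-M[2,0])),"rear",un(p)+M@[.2,0,.009])
for c in("top","side"):
    r,W=cloud(c); f=r["frame"]; V=(W-U0)@UR.as_matrix(); b,g,rr=[f[...,i].astype(int) for i in range(3)]
    m=(V[...,2]>.12)&(abs(V[...,1])<.06)&(rr>70)&(g<45)&(b<45); print(c,[V[m&k].mean(0).round(3).tolist() for k in(V[...,0]<-.25,V[...,0]>-.15) if (m&k).any()])
    for n in("mug","spice_jar","sugar_bowl","drawer_handle"): print(n,[(np.round(d["position"],3).tolist(),round(d["score"],2)) for d in env.find_in(c,n)[:1]])
cv2.imwrite("pics/side5.png",r["frame"])
E
```

```text
[-0.22696013  0.00323042  0.28634245] [-0.4 -0.1 -2.5] [0.13 0.01 0.02] 0.03296093771438916 89.76800322532654 0.010287491740493692
tilt 11.804085151767696 rear [-0.03319639  0.01124642  0.23661962]
top [[-0.306, 0.0, 0.301], [-0.053, 0.009, 0.247]]
mug [([0.654, -0.443, 0.044], 0.85)]
spice_jar [([0.496, -0.411, 0.1], 0.82)]
sugar_bowl [([0.566, 0.294, 0.12], 0.79)]
drawer_handle [([0.69, 0.025, 0.028], 0.7)]
side [[-0.305, 0.004, 0.3], [-0.057, 0.014, 0.247]]
mug [([0.667, -0.435, 0.05], 0.72)]
spice_jar [([0.49, -0.431, 0.093], 0.95)]
sugar_bowl [([0.567, 0.298, 0.136], 0.69)]
drawer_handle [([0.615, -0.057, 0.029], 0.96)]
```

View pics/side5.png

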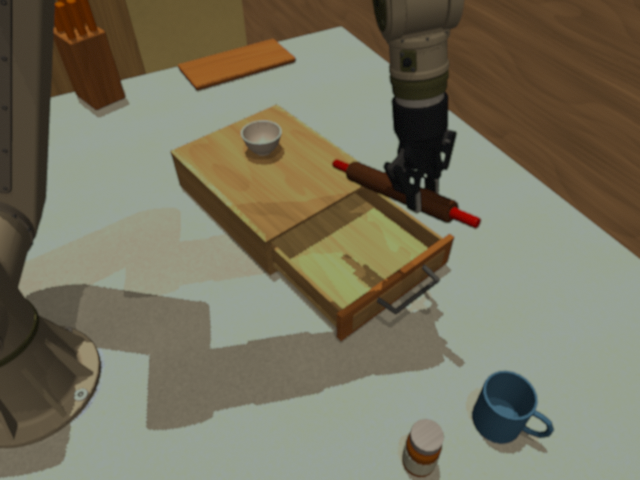

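The pin hangs in the gripper from (340,165) to (475,222), with its lowest point at about z 0.22. The drawer is open, and the bowl, mug and jar are where they started.

```bash
python3 -c "
from workcell import env
print(env.hand_in())"
```

```text
the job is handed in; nothing more can be done
None
```

The drawer is pulled open to its stop and the rolling pin is held still in the gripper, its lowest point about 12 cm above the unit's top; the mug, jar and bowl are where they started, and the job was handed in at about 12 s (no verdict was returned).

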